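# Mix the settled stain on the bench mixer

### The job

The stain in the tall slim jar has settled. Pick that jar up, set it upright on the middle of the mixer's round sprung pad and press down until the pad is fully depressed, keeping it down for at least a full second; then stand the jar upright, wholly on the round cork mat, and let go. Never tip the jar over.

Things in the scene. Friction and masses are not known exactly. Their poses are not given: they have to be found in the camera images.
- stain_jar: Tall slim stain jar: round brown glass, paper label, black screw cap; 50 mm in diameter, 113 mm tall, about 0.2 kg, rigid. Straight glass body from 0 to 90 mm up; cap 43 mm across from 95 to 113 mm. Origin: centre of its underside, z up its axis. It stands on the bench among wider, lower jars and a tin (60 to 74 mm across, at most 82 mm tall), axes at least 100 mm apart.
- pad_top (a point): Centre of the upper face of the mixer's flat round black rubber pad, 80 mm in diameter, 8 mm thick; it moves with the pad. At rest it is 91 mm above the bench, 21 mm above the top of the mixer's fixed grey housing (150 x 130 mm, 70 mm tall, the pad over its middle).
- mixer_pad (a joint): Travel of the sprung pad in m, straight down: 0 at rest (up), 0.012 fully depressed at a hard stop. It begins to sink at about 4 N and is fully down at about 10 N; the jar's own weight does not depress it. It springs back when released.
- cork_mat: Round flat cork mat fixed on the bench, 130 mm in diameter, 5 mm thick. Origin: centre of its underside, on the bench; the upper face is 5 mm higher. Room round it for an open gripper.
There are look-alikes about, which are no part of the job. What is shaped like the stain_jar but blue, turquoise or yellow is not meant.

How it is judged:
By the outcome, as a careful person would: the job done as asked, in the order asked, and still so for the second after the job is handed in, with the robot touching nothing.
It also fails if it takes over 45 s, if anything falls off the work surface, if the arm or the gripper's body presses on something with over 40 N, if the wrist force passes 120 N, or if a joint passes its speed limit or range.

### The arm

A 7-joint arm with a two-finger parallel gripper is mounted at the origin on the work surface. World frame = base frame: x ahead of the robot, y to its left, z up, the work surface at z = 0. Lengths are in m, angles in rad, forces in N, time in s.
With the tool pointing down it reaches from about 0.425 to 0.875 m from the base axis. Payload 4.7 kg.
Tool frame: the origin (TCP) lies at the very end of the fingers, on their centre line; the grasp point (between the pads) lies 19 mm behind it; z points along the fingers, y is the line along which they close (so a half turn about z gives the same grasp; the last joint's range is limited). The gripper opens to 87 mm and grips with 3 to 60 N. Pads are 19 mm wide; open, the fingers measure 117 mm over their backs; the gripper's body (75 mm by 190 mm) begins 51 mm behind the grasp point.
Start: joints at [-1.115, 0.321, -0.07, 1.45, 0.023, 1.371, -0.057], TCP at [0.278, 0.588, 0.223] pointing down, gripper open.
Joint ranges: [-2.86, 2.86], [-0.3, 2.09], [-1.38, 1.24], [0.06, 2.45], [-1.56, 4.7], [0.09, 2.05], [-2.69, 2.69]. Speed limits (rad/s): [2.57, 2.57, 3.14, 3.14, 3.14, 3.14, 3.14].

### API

Orientations are given as a rotation vector (axis times angle).
In Python, from bench import ctrl, get_image, job gives the robot as it stands.
- The arm moves only by the shell command python3 -m crank 'ROWS' [FORCE]. ROWS is JSON, a list that holds one entry, the list of rows, each a list of 5 numbers: the shift along the tool's x, y, z in mm, then the turn about the tool's z in rad, then the closure, from -1 (fully open) to 1 (shut), so that 0 is half open. A call has 1 to 10 rows; each row shifts and turns the commanded pose from where the row before left it, along the tool's axes as they then stand; what a row does not reach is not made up. A row lasts 1/12 s, in which the tool goes at most 41.7 mm and 7.16 degrees, less where a joint would pass 70% of its speed; a pose out of reach is approached as far as the arm can. A call with a gripper value outside its range is refused whole. The fingers move at their own pace and stop on an object; FORCE is the grip in N (left out, the last holds). Time passes only in rows, so rows that do not move let the fingers close. It gives the time, the measured TCP pose, the force, the opening and the grip force at its end, in the units of the state.
- ctrl.get_state(): the state, without advancing time (a new reading comes with each control period).
- get_image(name): name is "scene" or "top" or "wrist"; returns a dict with "pixels" (384x512x3 uint8, red, green, blue), "fx", "fy", "cx", "cy" (pixels), "T" (4x4, takes a point from camera to world coordinates); the wrist camera has in their place "T_tool_cam" (4x4, takes a point from camera to tool coordinates, whose origin is the TCP and whose axes are the flange's). Camera axes: x right, y down, z forward; pixel columns grow to the right and rows downward; lengths in m; the calibration is good to about 2 mm. A picture is of the moment at which its call begins: read the wrist's pose just before it. There is no depth.
- job.close_job(): hands the job in; it is judged then, once.
The state is a dict: "time": time; "joint_positions": joint angles; "qd": joint speeds; "joint_torque": joint torques, N m; "position": TCP position; "tool_rot": TCP orientation; "ft_force": force on the tool from outside, world axes, zero at the start; "torque": the same for the moment, N m; "grip_width": opening from 0.0 (shut) to 1.0 (fully open); "grip_force": force on a finger pad.
Only numpy, scipy, OpenCV 4.12 (cv2) and the standard library are available. Lean on these libraries where they do the work, as an engineer would, in place of code of your own. Each camera call takes 0.05 s, during which the arm holds its last target. There are 200 camera calls.

## Working session

There is one attempt and no reset: what is moved stays moved. The work goes in short steps, Python scripts to look and compute and a shell command to move; the robot and the scene stay as the last step left them, time stands still between calls to the robot, and variables do not carry over. Pictures are saved under pics/ and viewed, at most 10 in all, crops included, and the job is handed in when it is done.

```bash
mkdir -p pics; python3 - <<'E'
from bench import ctrl,get_image
import cv2,numpy as np
s=ctrl.get_state();print({k:np.round(v,3).tolist() for k,v in s.items()})
for n in ("scene","top"):
    d=get_image(n);cv2.imwrite(f"pics/{n}0.png",d["pixels"][...,::-1]);print(n,d["fx"],d["fy"],d["cx"],d["cy"],np.round(d["T"],4).tolist())
print(get_image("wrist")["T_tool_cam"])
E
```

```text
{'time': 0.0, 'joint_positions': [-1.115, 0.322, -0.07, 1.452, 0.023, 1.371, -0.057], 'qd': [0.001, 0.001, 0.001, 0.001, -0.0, 0.0, -0.001], 'joint_torque': [-0.0, -49.129, -0.404, -31.253, -0.064, 0.044, 0.0], 'position': [0.278, 0.587, 0.221], 'tool_rot': [-0.688, -3.065, 0.003], 'ft_force': [-0.169, 0.521, -0.073], 'torque': [0.002, -0.0, -0.036], 'grip_force': 0.0, 'grip_width': 1.003}
scene 420.8883173701707 420.8883173701707 259.4796412842853 189.62816282897472 [[-0.6058, 0.579, -0.5456, 0.9416], [0.7955, 0.4284, -0.4286, 0.3555], [-0.0144, -0.6937, -0.7201, 0.6629], [0.0, 0.0, 0.0, 1.0]]
top 372.18834570022216 372.18834570022216 252.91523034101863 193.99523851338208 [[0.0131, -0.9911, 0.1327, 0.4015], [-0.9999, -0.0132, 0.0001, 0.0104], [0.0017, -0.1327, -0.9912, 0.9093], [0.0, 0.0, 0.0, 1.0]]
[[ 3.12014235e-04 -9.63912809e-01 -2.66217954e-01  7.23640390e-02]
 [ 9.99999896e-01  3.89454868e-04 -2.38099393e-04  1.26774136e-03]
 [ 3.33186933e-04 -2.66217852e-01  9.63912830e-01 -1.62533061e-01]
 [ 0.00000000e+00  0.00000000e+00  0.00000000e+00  1.00000000e+00]]
```

View pics/scene0.png

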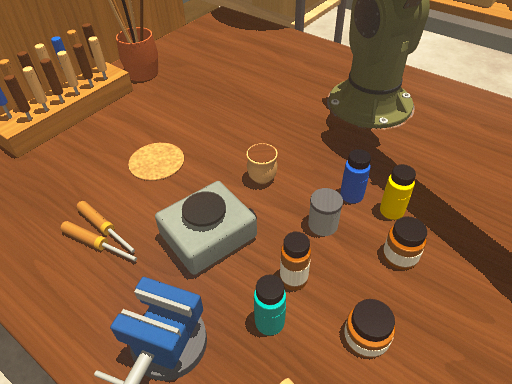

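View pics/top0.png

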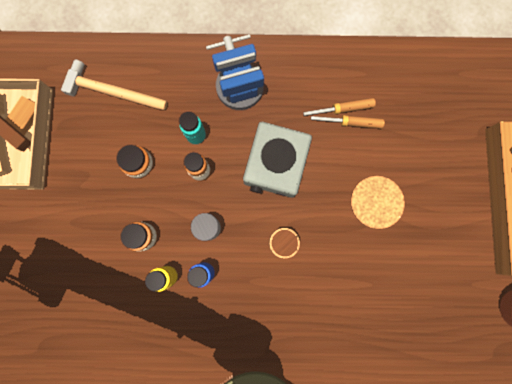

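The scene view shows the brown slim jar at about (296,259), the mixer pad at (204,210) and the mat at (156,160). In the top view these are at (197,165), (278,155) and (378,202). The jar's neighbours are teal at upper left, a wide jar to the left and the tin below.

```bash
cat > h.py <<'E'
import cv2,numpy as np
from bench import ctrl,get_image
from scipy.spatial.transform import Rotation as R
def ray(d,uv,z,T=None):
    T=d["T"] if T is None else T
    v=T[:3,:3]@[(uv[0]-d["cx"])/d["fx"],(uv[1]-d["cy"])/d["fy"],1]
    return T[:3,3]+v*(z-T[2,3])/v[2]
def blob(mask,uv,r):
    m=np.zeros(mask.shape,np.uint8);cv2.circle(m,uv,r,255,-1)
    m=cv2.bitwise_and(m,mask)
    n,l,st,c=cv2.connectedComponentsWithStats(m)
    i=1+np.argmax(st[1:,4]);cn,_=cv2.findContours((l==i).astype(np.uint8),0,1)
    h=cv2.convexHull(max(cn,key=cv2.contourArea));e=cv2.fitEllipse(h)
    return e,st[i].tolist()
E
cat > m.py <<'E'
from h import *
P={"top":dict(jar=(195,160,14),pad=(278,155,24),mat=(378,202,34)),"scene":dict(jar=(296,243,18),pad=(204,208,28),mat=(156,160,36))}
Z=dict(jar=.113,pad=.091,mat=.005)
for n in P:
    d=get_image(n);hsv=cv2.cvtColor(np.ascontiguousarray(d["pixels"]),cv2.COLOR_RGB2HSV)
    dark=cv2.inRange(hsv,(0,0,0),(180,255,55)); cork=cv2.inRange(hsv,(8,60,160),(28,255,255))
    for k,(u,v,r) in P[n].items():
        e,st=blob(cork if k=="mat" else dark,(u,v),r)
        print(n,k,np.round(e[0],1),np.round(e[1],1),st,np.round(ray(d,e[0],Z[k]),4))
    x,y=(150,110) if n=="top" else (150,150)
    cv2.imwrite(f"pics/{n}_z.png",cv2.resize(d["pixels"][y:y+150,x:x+200,::-1],None,fx=4,fy=4,interpolation=cv2.INTER_NEAREST))
    for k,uv,z in [("teal",(190,121),.113),("wide",(132,159),.075),("tin",(205,225),.07),("wide2",(132,236),.07)]:
        if n=="top":print(k,np.round(ray(d,uv,z),3))
E
python3 m.py
```

```text
Traceback (most recent call last):
  File "m.py", line 8, in <module>
    e,st=blob(cork if k=="mat" else dark,(u,v),r)
         ~~~~^^^^^^^^^^^^^^^^^^^^^^^^^^^^^^^^^^^^
  File "h.py", line 13, in blob
    h=cv2.convexHull(max(cn,key=cv2.contourArea));e=cv2.fitEllipse(h)
                                                    ~~~~~~~~~~~~~~^^^
cv2.error: OpenCV(4.12.0) /io/opencv/modules/imgproc/src/shapedescr.cpp:361: error: (-201:Incorrect size of input array) There should be at least 5 points to fit the ellipse in function 'fitEllipseNoDirect'
```

```bash
python3 - <<'E'
import cv2
for n,pts in dict(top0=[(195,160),(278,155),(378,202),(440,200)],scene0=[(296,243),(204,208),(156,160),(110,190)]).items():
    h=cv2.cvtColor(cv2.imread(f"pics/{n}.png"),cv2.COLOR_BGR2HSV)
    print(n,[h[v,u].tolist() for u,v in pts], h[160,175:225,1:].tolist() if n=="top0" else h[225:262:2,296].tolist())
E
```

```text
top0 [[7, 32, 72], [16, 40, 71], [21, 122, 253], [10, 155, 146]] [[156, 155], [160, 153], [157, 153], [158, 152], [158, 152], [158, 152], [154, 154], [159, 154], [147, 128], [88, 87], [25, 70], [36, 71], [40, 71], [42, 73], [34, 74], [38, 73], [38, 73], [41, 75], [37, 76], [37, 75], [32, 72], [35, 73], [40, 76], [37, 75], [34, 74], [37, 75], [21, 72], [42, 61], [169, 133], [182, 189], [155, 158], [116, 90], [128, 68], [143, 68], [133, 69], [129, 67], [146, 68], [154, 106], [159, 141], [157, 153], [158, 152], [156, 154], [155, 150], [156, 149], [155, 150], [156, 150], [156, 149], [156, 150], [157, 148], [154, 149]]
scene0 [[2, 61, 67], [13, 59, 78], [19, 150, 251], [12, 179, 160]] [[12, 182, 161], [11, 168, 159], [12, 172, 160], [12, 142, 113], [8, 71, 65], [8, 73, 63], [8, 76, 64], [6, 72, 67], [14, 78, 65], [2, 61, 67], [11, 68, 64], [7, 65, 67], [11, 76, 67], [12, 56, 78], [10, 110, 51], [13, 123, 52], [0, 55, 42], [14, 220, 214], [15, 197, 240]]
```

```bash
sed -i 's/dark=cv2.inRange(hsv,(0,0,0),(180,255,55))/dark=cv2.inRange(hsv,(0,0,57),(180,95,100))/; s/(8,60,160),(28,255,255)/(8,60,190),(28,255,255)/' m.py; python3 m.py
```

```text
top jar [192.9 161.3] [17.6 18.4] [184, 153, 19, 18, 261] [0.5784 0.1424 0.113 ]
top pad [278.3 155.3] [33.9 34.3] [262, 139, 34, 34, 924] [ 0.5996 -0.0454  0.091 ]
top mat [377.4 201.9] [52.1 54.5] [351, 176, 54, 53, 2247] [ 0.5071 -0.2943  0.005 ]
teal [0.669 0.152 0.113]
wide [0.59  0.288 0.075]
tin [0.442 0.117 0.07 ]
wide2 [0.415 0.28  0.07 ]
scene jar [296.2 241.9] [20.5 24.8] [284, 232, 25, 21, 407] [0.583  0.1471 0.113 ]
scene pad [203.  211.4] [39.1 46.2] [182, 192, 44, 40, 1384] [ 0.6121 -0.0337  0.091 ]
scene mat [155.7 160.6] [36.2 56.4] [128, 142, 56, 38, 1618] [ 0.5126 -0.288   0.005 ]
```

View pics/top_z.png

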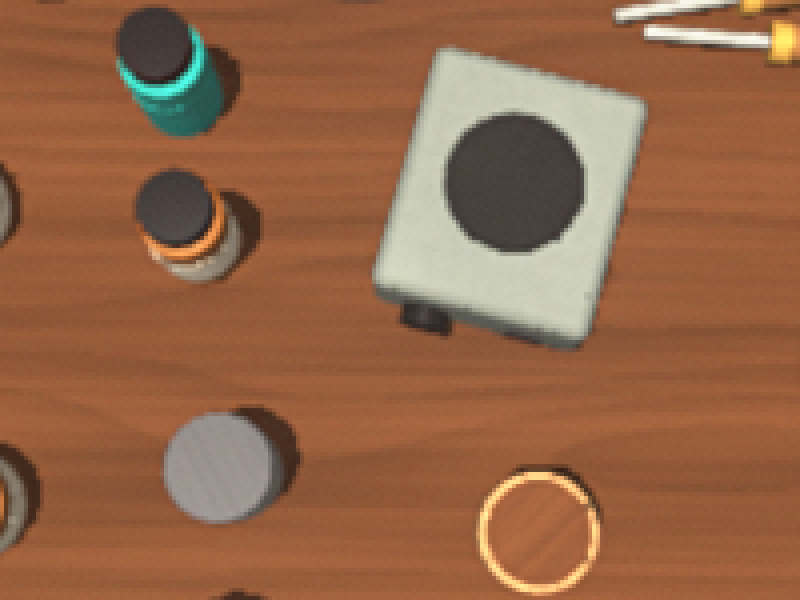

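The crop confirms that the brown jar's cap is at about (193,161) in the full top view, clear of its neighbours along world y. Moving above it now for a closer look.

```bash
python3 -m crank '[[[-23,-13.6,0,0,-1],[-23,-13.6,0,0,-1],[-23,-13.6,0,0,-1],[-23,-13.6,0,0,-1],[-23,-13.6,0,0,-1],[-23,-13.6,0,0,-1],[-23,-13.6,0,0,-1],[-23,-13.6,0,0,-1],[-23,-13.6,0,0,-1],[-23,-13.6,0,0,-1]]]' 40
python3 -m crank '[[[-23,-13.6,0,0,-1],[-23,-13.6,0,0,-1],[-23,-13.6,0,0,-1],[-23,-13.6,0,0,-1],[-23,-13.6,0,0,-1],[-23,-13.6,0,0,-1],[-23,-13.6,0,0,-1],[-23,-13.6,0,0,-1],[-23,-13.6,0,0,-1],[-23,-13.6,0,0,-1]]]'
python3 -m crank '[[[0,0,0,-0.11,-1],[0,0,0,-0.11,-1],[0,0,0,-0.11,-1],[0,0,0,-0.11,-1],[0,0,0,0,-1],[0,0,0,0,-1]]]'
cat > w.py <<'E'
import sys
from h import *
s=ctrl.get_state();d=get_image("wrist")
W=np.eye(4);W[:3,:3]=R.from_rotvec(s["tool_rot"]).as_matrix();W[:3,3]=s["position"]
T=W@np.array(d["T_tool_cam"])
np.savez("last.npz",T=T,W=W,K=[d["fx"],d["fy"],d["cx"],d["cy"]])
cv2.imwrite(f"pics/{sys.argv[1]}.png",d["pixels"][...,::-1])
print(np.round(W,3).tolist(),s["time"])
hsv=cv2.cvtColor(np.ascontiguousarray(d["pixels"]),cv2.COLOR_RGB2HSV)
x,y,z=map(float,sys.argv[2:5])   # expected point, then report the blob there
c=np.linalg.inv(T)@[x,y,z,1];u,v=int(d["fx"]*c[0]/c[2]+d["cx"]),int(d["fy"]*c[1]/c[2]+d["cy"])
m=cv2.inRange(hsv,(8,60,190),(28,255,255)) if sys.argv[6]=="mat" else cv2.inRange(hsv,(0,0,50),(180,100,105))
e,st=blob(m,(u,v),int(float(sys.argv[5])*d["fx"]/c[2]))
p=ray(d,e[0],z,T);print("expected px",u,v,"found",np.round(e[0],1),np.round(e[1],1),st,"world",np.round(p,4),"tool mm",np.round((np.linalg.inv(W)@[*p,1])[:3]*1000,1))
E
python3 w.py w1 .580 .1445 .113 .03 jar
```

```text
time: 1.13
position: [0.4283, 0.3651, 0.2227]
tool_rot: [0.688, 3.065, 0.0]
ft_force: [0.3, 0.9, -0.5]
grip_width: 1.0
grip_force: 0.0
time: 1.97
position: [0.578, 0.1439, 0.2227]
tool_rot: [0.688, 3.065, 0.0]
ft_force: [0.3, -0.6, -0.5]
grip_width: 0.997
grip_force: 0.0
time: 2.47
position: [0.5775, 0.145, 0.2226]
tool_rot: [0.008, 3.142, 0.0]
ft_force: [-0.0, -1.0, 0.0]
grip_width: 1.0
grip_force: 0.0
[[-1.0, 0.005, 0.0, 0.577], [0.005, 1.0, 0.0, 0.145], [-0.0, 0.0, -1.0, 0.223], [0.0, 0.0, 0.0, 1.0]] 2.4667
expected px 257 186 found [258. 188.] [46.6 48.1] [235, 164, 47, 48, 1145] world [0.581  0.1451 0.113 ] tool mm [-3.500e+00  1.000e-01  1.096e+02]
```

View pics/w1.png

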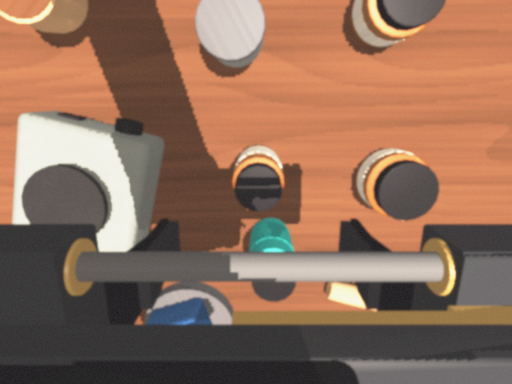

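The wrist view shows the brown jar's cap at (258,188), centred between the fingers. The pad is at (65,205) and the side gaps are free. Descending to grasp.

```bash
python3 -m crank '[[[-3.5,0,10,0,-1],[0,0,30,0,-1],[0,0,30,0,-1],[0,0,30,0,-1],[0,0,25,0,-1],[0,0,20,0,-1],[0,0,15,0,-1],[0,0,10,0,-1],[0,0,0,0,-1]]]' 45
python3 -m crank '[[[0,0,0,0,0],[0,0,0,0,0.5],[0,0,0,0,1],[0,0,0,0,1],[0,0,0,0,1],[0,0,0,0,1],[0,0,0,0,1],[0,0,0,0,1]]]' 45
```

```text
time: 3.27
position: [0.5791, 0.1445, 0.0496]
tool_rot: [-0.004, -3.137, 0.003]
ft_force: [-0.7, -0.1, -0.7]
grip_width: 1.001
grip_force: 0.0
time: 3.93
position: [0.5813, 0.1449, 0.053]
tool_rot: [0.003, 3.141, 0.0]
ft_force: [0.2, -0.6, 1.3]
grip_width: 0.568
grip_force: 44.9
```

```bash
python3 -m crank '[[[0,0,-10,0,1],[0,0,-20,0,1],[0,0,-30,0,1],[0,0,-30,0,1],[0,0,-30,0,1],[0,0,-20,0,1],[0,0,-10,0,1],[0,0,0,0,1]]]'
python3 - <<'E'
from h import *
L=np.load("last.npz");d=dict(zip(("fx","fy","cx","cy"),L["K"]))
h=cv2.cvtColor(cv2.imread("pics/w1.png"),cv2.COLOR_BGR2HSV)
m=cv2.inRange(h,(0,0,45),(180,100,110));m[224:]=0
e,st=blob(m,(65,205),50);print(e,st,ray(d,e[0],.091,L["T"]))
E
python3 w.py w2 .603 -.043 .091 .05 pad
```

```text
time: 4.6
position: [0.5823, 0.1454, 0.2056]
tool_rot: [0.003, 3.137, 0.003]
ft_force: [-0.4, 0.0, -2.0]
grip_width: 0.564
grip_force: 44.9
((65.71690368652344, 203.0901336669922), (75.76642608642578, 86.9716567993164), 111.33062744140625) [23, 165, 86, 59, 4247] [ 0.60123224 -0.03971931  0.091     ]
[[-1.0, 0.002, 0.005, 0.582], [0.002, 1.0, 0.002, 0.145], [-0.005, 0.002, -1.0, 0.206], [0.0, 0.0, 0.0, 1.0]] 4.6
expected px 49 204 found [ 51.6 210.7] [94.6 98.8] [7, 162, 93, 98, 6721] world [ 0.6088 -0.0422  0.091 ] tool mm [ -26.3 -187.7  114.4]
```

```bash
python3 -m crank '[[[-2,-10,0,0,1],[-3,-25,0,0,1],[-3,-28,0,0,1],[-3,-30,0,0,1],[-3,-30,0,0,1],[-3,-28,0,0,1],[-3,-25,0,0,1],[-1,-12,0,0,1],[0,0,0,0,1],[0,0,0,0,1]]]'
python3 w.py w3 .603 -.043 .091 .055 pad;
```

```text
time: 5.48
position: [0.6009, -0.0429, 0.2012]
tool_rot: [-0.005, -3.139, -0.001]
ft_force: [0.7, 0.7, -2.5]
grip_width: 0.568
grip_force: 44.9
[[-1.0, 0.003, -0.002, 0.601], [0.003, 1.0, 0.001, -0.043], [0.002, 0.001, -1.0, 0.201], [0.0, 0.0, 0.0, 1.0]] 5.4833
expected px 257 186 found [263.6 187.6] [ 87. 111.] [210, 143, 109, 72, 2260] world [ 0.6039 -0.0378  0.091 ] tool mm [ -3.3   5.  110.2]
```

View pics/w3.png

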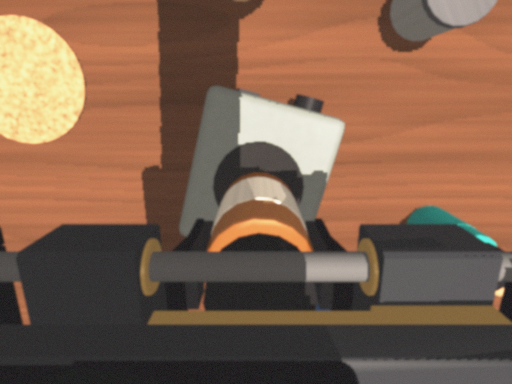

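The pad's visible rim runs from (214,180) to (303,180) with its top at row 142, so its centre is at about (258.5,186), or (0.603,−0.042). The jar hangs straight over it. Descending in steps, watching the force.

```bash
python3 -m crank '[[[-2,1,10,0,1],[0,0,15,0,1],[0,0,15,0,1],[0,0,10,0,1],[0,0,5,0,1],[0,0,0,0,1],[0,0,0,0,1]]]' 55
python3 -m crank '[[[0,0,3,0,1],[0,0,3,0,1],[0,0,0,0,1],[0,0,0,0,1]]]'
python3 -m crank '[[[0,0,3,0,1],[0,0,3,0,1],[0,0,2,0,1],[0,0,0,0,1],[0,0,0,0,1]]]'
```

```text
time: 6.12
position: [0.6038, -0.0413, 0.1476]
tool_rot: [-0.001, -3.142, -0.0]
ft_force: [0.7, -0.5, -1.4]
grip_width: 0.566
grip_force: 54.9
time: 6.45
position: [0.6046, -0.042, 0.1428]
tool_rot: [0.003, 3.139, 0.001]
ft_force: [0.9, -0.4, 3.5]
grip_width: 0.566
grip_force: 54.9
time: 6.87
position: [0.6047, -0.042, 0.1348]
tool_rot: [0.003, 3.139, 0.001]
ft_force: [0.8, 0.5, 7.2]
grip_width: 0.565
grip_force: 55.0
```

```bash
python3 -m crank '[[[0,0,2,0,1],[0,0,2,0,1],[0,0,0,0,1],[0,0,0,0,1]]]'
python3 -m crank '[[[0,0,1,0,1],[0,0,1,0,1],[0,0,0,0,1]]]'
```

```text
time: 7.2
position: [0.6049, -0.042, 0.1318]
tool_rot: [0.003, 3.138, 0.001]
ft_force: [-1.4, 1.0, 10.2]
grip_width: 0.565
grip_force: 55.0
time: 7.45
position: [0.6051, -0.0421, 0.1317]
tool_rot: [0.003, 3.138, 0.002]
ft_force: [-5.3, -0.1, 18.3]
grip_width: 0.565
grip_force: 55.0
```

The pad is at its hard stop: z stopped changing while the force rose to 18 N. Pressing slightly more and holding over 1.5 s.

```bash
python3 -m crank '[[[0,0,0.5,0,1],[0,0,0,0,1],[0,0,0,0,1],[0,0,0,0,1],[0,0,0,0,1],[0,0,0,0,1],[0,0,0,0,1],[0,0,0,0,1],[0,0,0,0,1],[0,0,0,0,1]]]'
python3 -m crank '[[[0,0,0,0,1],[0,0,0,0,1],[0,0,0,0,1],[0,0,0,0,1],[0,0,0,0,1],[0,0,0,0,1],[0,0,0,0,1],[0,0,0,0,1],[0,0,0,0,1],[0,0,0,0,1]]]'
python3 -m crank '[[[0,0,-5,0,1],[0,0,-10,0,1],[0,0,-15,0,1],[0,0,-20,0,1],[0,0,-15,0,1],[0,0,-7,0,1],[0,0,0,0,1],[0,0,0,0,1]]]'
python3 w.py w4 .509 -.292 .005 .08 mat
```

```text
time: 8.28
position: [0.6052, -0.0421, 0.1317]
tool_rot: [0.003, 3.137, 0.002]
ft_force: [-5.8, 0.7, 22.4]
grip_width: 0.565
grip_force: 55.1
time: 9.12
position: [0.6052, -0.0421, 0.1317]
tool_rot: [0.003, 3.137, 0.002]
ft_force: [-5.7, 0.3, 21.4]
grip_width: 0.564
grip_force: 55.1
time: 9.78
position: [0.6031, -0.042, 0.1981]
tool_rot: [-0.003, -3.14, 0.0]
ft_force: [0.2, 0.5, -1.1]
grip_width: 0.564
grip_force: 54.9
[[-1.0, 0.002, -0.001, 0.603], [0.002, 1.0, -0.0, -0.042], [0.001, -0.0, -1.0, 0.198], [0.0, 0.0, 0.0, 1.0]] 9.7833
expected px 19 77 found [26.1 76.5] [128.3 140.4] [0, 10, 92, 138, 9272] world [ 0.5081 -0.2847  0.005 ] tool mm [  94.3 -242.9  193.3]
```

View pics/w4.png

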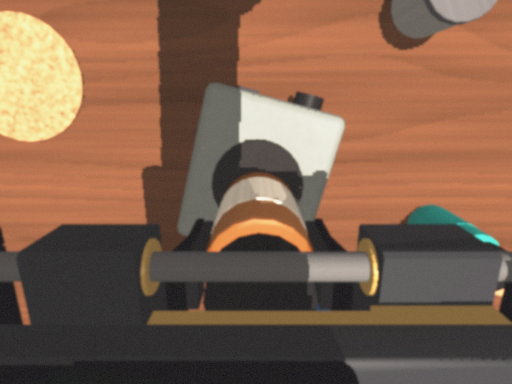

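The jar is unslipped and still upright in the hand, and the pad has sprung back. The mat shows at about (20,77), partly cut off by the image edge, which fits (0.508,−0.292). Moving over it.

```bash
python3 -m crank '[[[4,-10,0,0,1],[8,-22,0,0,1],[12,-32,0,0,1],[12,-32,0,0,1],[12,-32,0,0,1],[12,-32,0,0,1],[12,-32,0,0,1],[11,-28,0,0,1],[8,-20,0,0,1],[4,-10,0,0,1]]]' 45
python3 -m crank '[[[0,0,0,0,1],[0,0,0,0,1]]]'
python3 w.py w5 .508 -.292 .005 .08 mat
```

```text
time: 10.67
position: [0.5047, -0.2964, 0.1982]
tool_rot: [-0.012, -3.139, 0.002]
ft_force: [-0.1, 0.1, -1.4]
grip_width: 0.568
grip_force: 44.9
time: 10.83
position: [0.5081, -0.2912, 0.1984]
tool_rot: [-0.004, -3.141, -0.002]
ft_force: [0.5, 0.6, -1.6]
grip_width: 0.564
grip_force: 44.9
[[-1.0, 0.002, -0.001, 0.508], [0.002, 1.0, 0.001, -0.291], [0.001, 0.001, -1.0, 0.198], [0.0, 0.0, 0.0, 1.0]] 10.8333
expected px 257 165 found [296.2 154.9] [ 58.5 113. ] [264, 113, 65, 104, 2593] world [ 0.4964 -0.2485  0.005 ] tool mm [ 11.6  42.4 193.5]
```

View pics/w5.png

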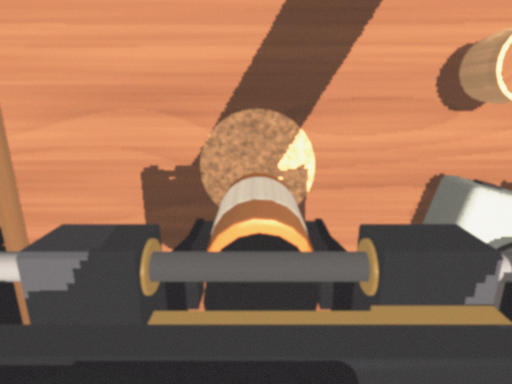

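The mat spans (200–315, 165) with its top at row 109, so its centre is at (257.5,166), straight below the jar. Lowering.

```bash
python3 -m crank '[[[0,0,10,0,1],[0,0,25,0,1],[0,0,25,0,1],[0,0,25,0,1],[0,0,25,0,1],[0,0,15,0,1],[0,0,8,0,1],[0,0,4,0,1],[0,0,0,0,1],[0,0,0,0,1]]]'
python3 -m crank '[[[0,0,1.5,0,1],[0,0,1.5,0,1],[0,0,0,0,1],[0,0,0,0,1]]]'
```

```text
time: 11.72
position: [0.5091, -0.2916, 0.0628]
tool_rot: [0.001, 3.14, -0.001]
ft_force: [1.0, -0.1, -1.3]
grip_width: 0.561
grip_force: 44.9
time: 12.05
position: [0.5084, -0.292, 0.0595]
tool_rot: [0.003, 3.141, -0.0]
ft_force: [-0.3, -0.4, -2.5]
grip_width: 0.563
grip_force: 44.9
```

```bash
python3 -m crank '[[[0,0,1,0,1],[0,0,1,0,1],[0,0,0,0,1],[0,0,0,0,1]]]'
```

```text
time: 12.38
position: [0.5087, -0.292, 0.0579]
tool_rot: [0.003, 3.14, -0.0]
ft_force: [-1.0, 0.3, 5.4]
grip_width: 0.565
grip_force: 44.9
```

Contact made (5 N). Releasing gently, then withdrawing straight up.

```bash
python3 -m crank '[[[0,0,0,0,-0.2],[0,0,0,0,-0.4],[0,0,0,0,-0.7],[0,0,0,0,-1],[0,0,0,0,-1],[0,0,0,0,-1],[0,0,0,0,-1],[0,0,0,0,-1]]]' 10
python3 -m crank '[[[0,0,-8,0,-1],[0,0,-15,0,-1],[0,0,-25,0,-1],[0,0,-30,0,-1],[0,0,-30,0,-1],[0,0,-25,0,-1],[0,0,-10,0,-1],[0,0,0,0,-1],[0,0,0,0,-1]]]'
python3 w.py w6 .508 -.292 .118 .03 jar
```

```text
time: 13.05
position: [0.5082, -0.2918, 0.057]
tool_rot: [-0.003, -3.142, -0.0]
ft_force: [0.2, 0.4, -0.2]
grip_width: 0.979
grip_force: 0.0
time: 13.8
position: [0.5081, -0.2917, 0.1999]
tool_rot: [0.003, 3.141, 0.0]
ft_force: [-0.8, 0.9, 0.1]
grip_width: 1.004
grip_force: 0.0
[[-1.0, 0.002, 0.0, 0.508], [0.002, 1.0, 0.0, -0.292], [-0.0, 0.0, -1.0, 0.2], [0.0, 0.0, 0.0, 1.0]] 13.8
expected px 257 192 found [257.9 192.2] [50.7 52.2] [232, 166, 52, 52, 776] world [ 0.5075 -0.2916  0.118 ] tool mm [ 0.7  0.1 81.9]
```

View pics/w6.png

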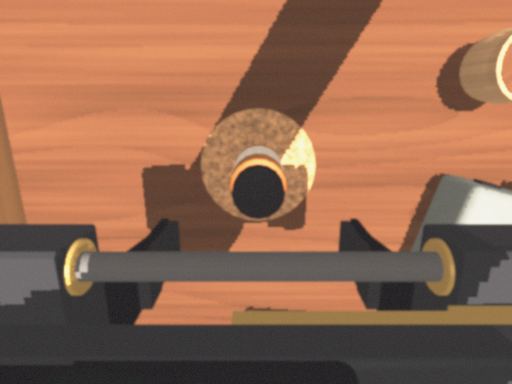

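The jar stands upright with its cap at (258,192), exactly over the centre of the mat, whose rim is visible all round. The gripper is clear.

```bash
python3 -c "
from bench import job
print(job.close_job())"
```

```text
the job is handed in; nothing more can be done
None
```

I pressed the brown stain jar on the mixer pad to its hard stop for about 1.8 s, then stood it upright at the centre of the cork mat, let go, and handed the job in at about 14 s.

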